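# Rinse the caps: tip them into the basket and set the rinse valve

## Task

Lift the handle bar of the steel tray to tip all five green caps into the rinse basket, and lower the tray level again. Then, by the yellow grip on its wheel, close the rinse valve clockwise to its stop and back it off exactly two full turns, finishing with the grip still held between the fingers: do not let go of it at the end. Leave the sample bottles, beaker and vial where they stand.

Things in the scene. Friction and masses are not known exactly. Their poses are not given: they have to be found in the camera images.
- rinse_unit: Rinse unit fixed to the bench: white base plate, blue supports, a steel tipping tray and beyond it a white basket with clear splash walls. Origin on the bench under the tray; its +x runs from the tray's handle bar, over the tray, to the basket (that is the way the pieces slide), z up. It may stand on either side of the bench; the valve is on the other.
- tray (a joint): Tipping angle of the steel tray about the level hinge line at its open lip (rad): 0 = level, resting on its support, grows as the handle bar is lifted; stop at 1.3. It swings easily and falls back to 0 when released. Tray about 0.3 kg, inside 137 x 110 mm, side walls 26 mm. The caps begin to slide at 0.45 to 0.65 rad; 0.9 to 1.0 rad surely clears the tray.
- tray_bar (a point): Middle of the tray's blue handle bar: round, 12 mm thick, 85 mm long, lying level along the rinse unit's y, parallel to the hinge; 115 mm above the bench when the tray is level, 200 mm before the hinge line and 15 mm above the tray's floor plane. About 54 mm clear between bar and tray wall, free below. Moves with the tray on an arc about tray_hinge and turns with it (rolls in the fingers).
- tray_hinge (a point): Middle of the tray's hinge line (along the rinse unit's y), at the open lip over the basket's near edge, 100 mm above the bench, 80 mm ahead (+x of the unit) of the unit's origin. Fixed to the unit.
- basket_in (a point): Centre of the basket's inner floor, 17 mm above the bench; axes as the rinse unit's. Inside 140 mm (x) by 128 mm (y), walls 63 mm above the inner floor, clear splash walls on three sides up to 122 mm above it. Fixed to the unit.
- cap0: Loose green bottle cap, solid, 27 mm across, 18 mm tall, 15 g, flat on the steel tray at the start (tray floor 100 mm above the bench). Origin at the centre of its underside.
- cap1: Loose green bottle cap, solid, 27 mm across, 18 mm tall, 15 g, flat on the steel tray at the start (tray floor 100 mm above the bench). Origin at the centre of its underside.
- cap2: Loose green bottle cap, solid, 27 mm across, 18 mm tall, 15 g, flat on the steel tray at the start (tray floor 100 mm above the bench). Origin at the centre of its underside.
- cap3: Loose green bottle cap, solid, 27 mm across, 18 mm tall, 15 g, flat on the steel tray at the start (tray floor 100 mm above the bench). Origin at the centre of its underside.
- cap4: Loose green bottle cap, solid, 27 mm across, 18 mm tall, 15 g, flat on the steel tray at the start (tray floor 100 mm above the bench). Origin at the centre of its underside.
- wheel (a joint): Turning angle of the valve wheel (rad), seen from above growing anticlockwise (opening): 0 = fully closed, a hard stop. One turn is 6.283. Opens at most four turns. Starts 2.2 to 7.0 rad open. Stays where it is left; takes 2 to 3 N at the grip to turn.
- wheel_axis (a point): Point on the wheel's vertical axis, 145 mm above the bench, level with the middle of the grip. Fixed to the valve.
- grip_mid (a point): Middle of the wheel's upright grip, 50 mm from the wheel's axis, 145 mm above the bench. Goes round with the wheel on a level circle about point wheel_axis.
- grip: Yellow upright rubber grip on the blue valve wheel (the handle to hold): round, 20 mm thick, 46 mm tall, its foot (origin) 123 mm and its top 169 mm above the bench. It spins freely on its own pin, so fingers can keep their direction while the wheel goes round. The wheel's rim and hub are all below 124 mm.
- valve: Brass valve fixed to the bench with a blue hand wheel, 113 mm across, on its upright stem. Origin on the bench under the stem, z up. With the valve closed the grip stands over its +x side, marked by a small red block on the foot.
- bottle_a: Bystander, leave alone: white sample bottle with green screw cap, 38 mm across, 70 mm tall. Origin at the centre of its underside.
- bottle_b: Bystander, leave alone: white sample bottle with green screw cap, 38 mm across, 70 mm tall. Origin at the centre of its underside.
- beaker: Bystander, leave alone: clear open beaker, 60 mm across, 80 mm tall. Origin at the centre of its underside.
- vial: Bystander, leave alone: small clear vial with blue cap, 22 mm across, 45 mm tall. Origin at the centre of its underside.

How it is judged (in metres and radians):
On the way, in this order (a step that is already met when the one before it is completed fails the run):
1. all five caps are tipped into the basket (x of cap0 in the frame of basket_in between -0.078 and 0.078 m and y of cap0 in the frame of basket_in between -0.07 and 0.07 m and z of each of cap0, cap1, cap2, cap3, cap4 in the frame of basket_in below 0.062 m and x of cap1 in the frame of basket_in between -0.078 and 0.078 m and y of cap1 in the frame of basket_in between -0.07 and 0.07 m and x of cap2 in the frame of basket_in between -0.078 and 0.078 m and y of cap2 in the frame of basket_in between -0.07 and 0.07 m and x of cap3 in the frame of basket_in between -0.078 and 0.078 m and y of cap3 in the frame of basket_in between -0.07 and 0.07 m and x of cap4 in the frame of basket_in between -0.078 and 0.078 m and y of cap4 in the frame of basket_in between -0.07 and 0.07 m), for 0.2 s.
2. the valve is closed to its stop (value of joint wheel below 0.1 rad), for 0.1 s.
At the end, for the whole second after the job is handed in: All five caps lie in the basket below its white rim, the tray is down (within 0.1 rad), the wheel stays 12.57 rad (two turns) open, within 0.2 rad, and the fingers hold its grip (over 2 N, grip axis within 15 mm of the point between the fingers) (all of step 1 and value of joint tray below 0.1 rad and value of joint wheel between 12.366 and 12.766 rad and contact force between the fingers and grip above 2 N and horizontal distance between the grasp point and grip_mid below 0.015 m); the arm keeps its last pose, push and grip.
It fails at once if a bystander is moved by more than 30 mm or tipped over (distance of any of bottle_a, bottle_b, beaker, vial from where it was at the start of the episode above 0.03 m or angle between any of bottle_a, bottle_b, beaker, vial's own z axis and vertical above 0.5 rad).
It also fails if it takes over 72 s, if anything falls off the work surface, if the arm or the gripper's body presses on something with over 40 N, if the wrist force passes 120 N, or if a joint passes its speed limit or range.

## Robot

A 6-joint arm with a two-finger parallel gripper is mounted at the origin on the work surface. World frame = base frame: x ahead of the robot, y to its left, z up, the work surface at z = 0. Lengths are in m, angles in degrees, forces in N, time in s.
With the tool pointing down it reaches from about 0.4 to 0.825 m from the base axis. Payload 7 kg.
Tool frame: the origin (TCP) lies at the very end of the fingers, on their centre line; the grasp point (between the pads) lies 19 mm behind it; z points along the fingers, y is the line along which they close (so a half turn about z gives the same grasp; the last joint's range is limited). The gripper opens to 88 mm and grips with 3 to 60 N. Pads are 19 mm wide; open, the fingers measure 130 mm over their backs; the gripper's body (78 mm by 193 mm) begins 47 mm behind the grasp point.
Start: joints at [89.616, 20.546, 0.682, 0, -70.136, -16.507], TCP at [0.196, 0.646, 0.202] pointing down, gripper open.
Joint ranges: [-176.03, 176.03], [-82.01, 121.73], [-58.28, 71.71], [-173.87, 95.51], [-174.79, -0.11], [-173.66, 173.66]. Speed limits (degrees/s): [136.94, 136.94, 172.46, 180, 180, 180].

## Interface

Orientations are given as [roll, pitch, yaw] about the fixed x, y, z axes, in that order (R = Rz(yaw) Ry(pitch) Rx(roll)).
In Python, from plant import get_obs, snapshot, camera_params, close_job, boxes_of, cut_out, landmark_of gives the robot as it stands.
- The arm moves only by the shell command python3 -m inch 'ROWS' [OPENING]. ROWS is text: rows parted by semicolons, each of 6 numbers parted by spaces: the shift along the tool's x, y, z in units of 30 cm (1.0 is 30 cm), then the turn, a rotation vector about the tool's x, y, z in units of pi rad (1.0 is pi rad). A call has 1 to 10 rows; each row is the pose to reach, as a shift and turn from the pose commanded when the call began, along the tool's axes at that moment, turning the shorter way round; what a row does not reach only later rows make up. A row lasts 1/12 s, in which the tool goes at most 41.7 mm and 7.16 degrees, less where a joint would pass 70% of its speed; a pose out of reach is approached as far as the arm can. A call with a number of a shift or a turn outside -1 to 1 is refused whole. A call with a gripper value outside its range is refused whole. OPENING is the closure, from -1 (fully open) to 1 (shut), set as the call begins (- or left out, the last holds). The fingers move at their own pace and stop on an object; the grip force is fixed at half the most. Time passes only in rows, so rows that repeat a pose let the fingers close. It gives the time, the measured TCP pose, the force, the opening and the grip force at its end, in the units of the state.
- get_obs(): the state, without advancing time (a new reading comes with each control period).
- snapshot(name): name is "side" or "top" or "wrist"; returns the picture (480x640x3 uint8, red, green, blue); there is no depth.
- camera_params(name): a dict with "mtx" (3x3 intrinsics, pixels), "rvec" (rotation vector, rad) and "tvec" (3), from world to camera coordinates, as OpenCV has them. Camera axes: x right, y down, z forward; pixel columns grow to the right and rows downward; lengths in m; the calibration is good to about 2 mm. A picture is of the moment at which its call begins: read the wrist's pose just before it. camera_params takes no time and is no camera call; for the wrist camera it gives the pose at the moment of the call.
- close_job(): hands the job in; it is judged then, once.
Trained networks look in the newest picture that a camera, given by its name, has taken for a name from the list of things; names that differ only in an ending like _2 or _b are one class to them, and where a whole thing is asked for, a point or a joint stands for the part that bears it (a point fixed in the world has none). Each returns a list of dicts, best first, with "p" (0 to 1); they miss things now and then, are a little off and sometimes report something else, mostly with a low value. They report only what shows in the picture. A call takes as long as a camera call.
- boxes_of(camera, thing): "rect" ([left, top, width, height] in pixels, round what is visible of it).
- cut_out(camera, thing): "pixels" (480x640 bool, what is visible of it) and "rect" ([left, top, width, height] in pixels, round what is visible of it).
- landmark_of(camera, thing): "uv" ([column, row] in pixels: a listed point, or the origin of a listed thing).
The state is a dict: "clock": time; "joint_pos": joint angles; "qvel": joint speeds; "tau": joint torques, N m; "tool_pos": TCP position; "orientation": TCP orientation; "force": force on the tool from outside, world axes, zero at the start; "moment": the same for the moment, N m; "opening": finger opening in m; "gripper_force": force on a finger pad.
Only numpy, scipy, OpenCV 4.12 (cv2) and the standard library are available. Lean on these libraries where they do the work, as an engineer would, in place of code of your own. Each camera call takes 0.05 s, during which the arm holds its last target. There are 200 camera calls.

## Working session

There is one attempt and no reset: what is moved stays moved. The work goes in short steps, Python scripts to look and compute and a shell command to move; the robot and the scene stay as the last step left them, time stands still between calls to the robot, and variables do not carry over. Pictures are saved under pics/ and viewed, at most 10 in all, crops included, and the job is handed in when it is done.

```bash
mkdir -p pics; ls
cat > h.py <<'E'
import numpy as np, cv2
from plant import *
def cam(n):
    c=camera_params(n); R=cv2.Rodrigues(np.array(c["rvec"],float))[0]; return np.array(c["mtx"]),R,np.array(c["tvec"],float).ravel()
def at_z(n,uv,z,c=None):
    K,R,t=c or cam(n); d=R.T@np.linalg.inv(K)@[uv[0],uv[1],1]; o=-R.T@t
    return o+d*(z-o[2])/d[2]
def proj(n,p):
    K,R,t=cam(n); q=K@(R@np.array(p)+t); return q[:2]/q[2]
def shot(n,f):
    im=snapshot(n); cv2.imwrite("pics/"+f,im[:,:,::-1]); return im
E
python3 - <<'E'
from h import *
for n in("top","side"):
    shot(n,n+"1.png")
    for th,z in [("tray_bar",.115),("tray_hinge",.1),("basket_in",.017),("rinse_unit",0),("wheel_axis",.145),("grip_mid",.145),("grip",.123),("valve",0)]:
        r=landmark_of(n,th)
        for d in r[:2]: print(n,th,np.round(d["uv"]),round(d["p"],2),at_z(n,d["uv"],z).round(3))
o=get_obs();print(o["clock"],o["tool_pos"],o["orientation"],o["opening"])
E
```

```text
pics
top tray_bar [196. 319.] 0.61 [0.395 0.242 0.115]
top tray_bar [213. 270.] 0.16 [0.486 0.21  0.115]
top tray_hinge [196. 213.] 0.72 [0.597 0.243 0.1  ]
top tray_hinge [182. 237.] 0.32 [0.551 0.272 0.1  ]
top basket_in [203. 188.] 0.85 [0.659 0.249 0.017]
top rinse_unit [203. 254.] 0.64 [0.52  0.254 0.   ]
top wheel_axis [445. 252.] 0.85 [ 0.511 -0.225  0.145]
top wheel_axis [180. 238.] 0.73 [0.547 0.263 0.145]
top grip_mid [427. 275.] 0.63 [ 0.47  -0.191  0.145]
top grip_mid [423. 274.] 0.49 [ 0.471 -0.184  0.145]
top grip [423. 275.] 0.69 [ 0.468 -0.188  0.123]
top valve [427. 256.] 0.58 [ 0.506 -0.222  0.   ]
side tray_bar [412. 332.] 0.83 [0.397 0.245 0.115]
side tray_hinge [271. 334.] 0.62 [0.605 0.245 0.1  ]
side tray_hinge [348. 319.] 0.29 [0.49  0.208 0.1  ]
side basket_in [340. 217.] 0.55 [ 0.51  -0.203  0.017]
side rinse_unit [327. 378.] 0.87 [ 0.521  0.242 -0.   ]
side wheel_axis [340. 163.] 0.8 [ 0.513 -0.219  0.145]
side grip_mid [354. 170.] 0.85 [ 0.483 -0.19   0.145]
side grip [358. 182.] 0.75 [ 0.474 -0.177  0.123]
side valve [343. 161.] 0.75 [ 0.509 -0.51   0.   ]
side valve [340. 218.] 0.73 [ 0.51  -0.221  0.   ]
0.9 [0.19613416 0.64586426 0.20231008] [-1.79995285e+02  1.30791403e-03 -1.68914962e+01] 0.08773092250572025
```

View pics/top1.png

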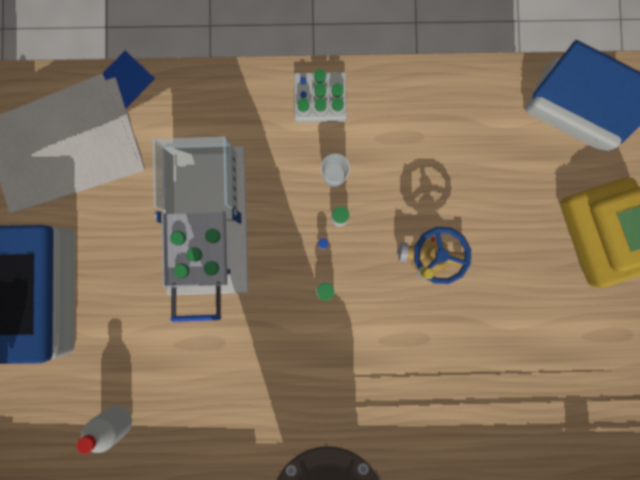

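View pics/side1.png

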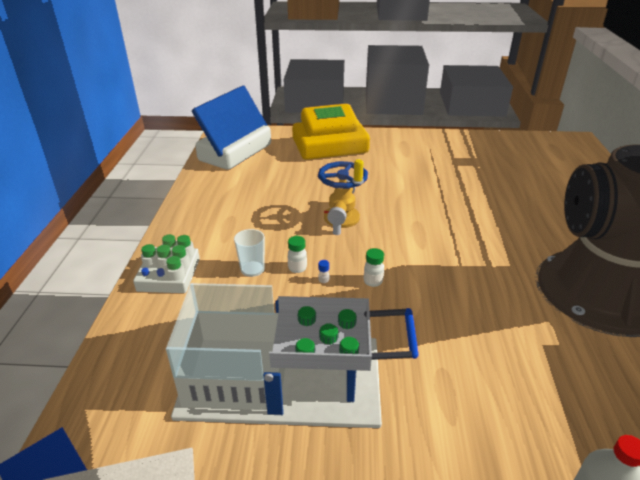

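The tray stands on the left, with its bar near pixel (196,319) in the top view and the basket beyond at (195,180). The valve is at (443,254) with its yellow grip near (428,272). Bottles, vial and beaker stand between them. Next I refine the yaws, the axis and the grip angle.

Run:
```python
from h import *
im=cv2.imread("pics/top1.png"); hsv=cv2.cvtColor(im,cv2.COLOR_BGR2HSV)
def reg(h0,h1,s,v,x0,y0,x1,y1):
    m=((hsv[...,0]>=h0)&(hsv[...,0]<=h1)&(hsv[...,1]>s)&(hsv[...,2]>v)); r=np.zeros_like(m); r[y0:y1,x0:x1]=m[y0:y1,x0:x1]
    y,x=np.nonzero(r); return np.c_[x,y].astype(float)
b=reg(100,130,120,50,168,311,225,326)
w=np.array([at_z("top",p,.119)[:2] for p in b]); c=w.mean(0)
u,s,v=np.linalg.svd(w-c); d=v[0]*np.sign(v[0][1]); print("bar",len(b),c,"ext",np.ptp(w@d),"mid",(np.max(w@d)+np.min(w@d))/2, "yaw",np.degrees(np.arctan2(-d[0],d[1])))
wb=reg(100,130,120,40,405,220,480,290); e=cv2.fitEllipse(cv2.convexHull(wb.astype(np.float32))); print("wheel",e,at_z("top",e[0],.118))
g=reg(22,33,120,120,415,262,440,285); print("grip",len(g),g.mean(0),at_z("top",g.mean(0),.16), g.min(0),g.max(0))
for lo,hi in((0,6),(174,180)):
    r=reg(lo,hi,150,50,415,225,470,285); 
    if len(r): print("red",len(r),r.mean(0),at_z("top",r.mean(0),.02))
sd=cv2.imread("pics/side1.png"); hsv=cv2.cvtColor(sd,cv2.COLOR_BGR2HSV)
g=reg(22,33,120,120,345,155,372,186); print("sgrip",len(g),g.mean(0),g.min(0),g.max(0),at_z("side",g.mean(0),.146))
for lo,hi in((0,6),(174,180)):
    r=reg(lo,hi,150,50,310,190,370,240)
    if len(r): print("sred",len(r),r.mean(0),at_z("side",r.mean(0),.015))
for th in("tray","bottle_a","beaker"):
    for q in cut_out("top",th)[:2]: print(th,q["rect"],q["p"])
cv2.imwrite("pics/crop.png",cv2.hconcat([cv2.resize(im[210:300,390:490],(500,450),interpolation=2),cv2.resize(sd[150:240,310:370],(300,450),interpolation=2)]))
```

```text
bar 182 [0.39689646 0.2431382 ] ext 0.08833382109751453 mid 0.23298170655619999 yaw 1.261116393543701
wheel ((442.0001220703125, 255.02536010742188), (54.70729064941406, 55.76457977294922), 132.81871032714844) [ 0.50601671 -0.22594544  0.118     ]
grip 83 [428.07228916 273.19277108] [ 0.47287207 -0.18962719  0.16      ] [422. 269.] [433. 277.]
red 6 [432.5 239. ] [ 0.54149486 -0.23045074  0.02      ]
sgrip 191 [358.28272251 169.79057592] [354. 159.] [363. 181.] [ 0.47445639 -0.18808337  0.146     ]
sred 5 [325.8 211.6] [ 0.54420165 -0.22538901  0.015     ]
tray [165.0, 210.0, 64.0, 112.7] 0.55
bottle_a [329.7, 207.9, 20.1, 17.9] 0.89
bottle_a [315.7, 281.2, 20.0, 19.2] 0.81
beaker [321.9, 152.6, 28.9, 34.1] 0.84
beaker [393.6, 226.7, 78.8, 55.8] 0.55
```

View pics/crop.png

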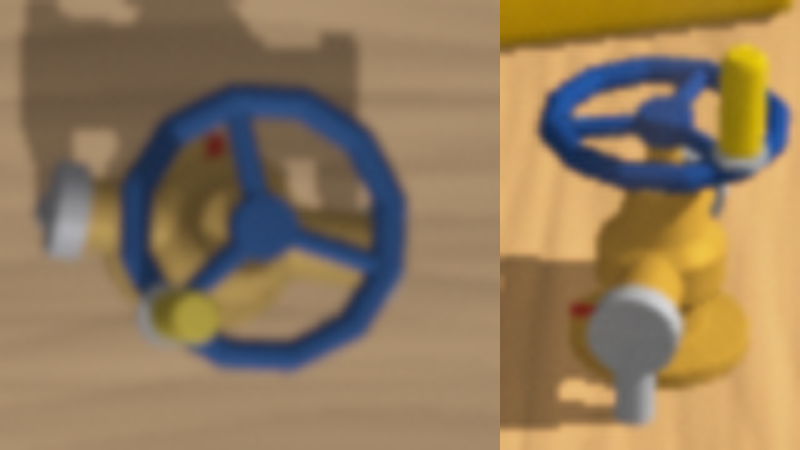

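The crop shows the grip at about (428,273) in the top view and the red zero mark at (432,239). The wheel is therefore about 144° (2.5 rad) open, with its axis near (0.509,-0.223). Now I compute the rows to get above the bar.

```bash
cat >> h.py <<'E'
from scipy.spatial.transform import Rotation as Ro
def row(pos,rpy,p0=None,r0=None):
    o=get_obs(); p0=np.array(p0 if p0 is not None else o["tool_pos"]); A=Ro.from_euler("xyz",r0 if r0 is not None else o["orientation"],degrees=True)
    B=Ro.from_euler("xyz",rpy,degrees=True)
    return np.r_[A.inv().apply(np.array(pos)-p0)/.3,(A.inv()*B).as_rotvec()/np.pi].round(4)
E
python3 - <<'E'
from h import *
print(row([.2,.6,.38],[180,0,-50])); print(row([.397,.243,.38],[180,0,-88.7])); print(row([.397,.243,.16],[180,0,-88.7]))
E
```

```text
[ 0.0567  0.1425 -0.5925  0.     -0.      0.1839]
[ 1.0308  1.0903 -0.5924  0.     -0.      0.3989]
[ 1.0308  1.0903  0.1409  0.     -0.      0.3989]
```

```bash
python3 -m inch '0 0 -0.13 0 0 0; 0 0 -0.26 0 0 0.03; 0 0.03 -0.38 0 0 0.06; 0.05 0.1 -0.48 0 0 0.1; 0.12 0.19 -0.55 0 0 0.14; 0.22 0.28 -0.59 0 0 0.18; 0.31 0.37 -0.59 0 0 0.22; 0.4 0.46 -0.59 0 0 0.26; 0.49 0.55 -0.59 0 0 0.3; 0.58 0.64 -0.59 0 0 0.34' 0
python3 - <<'E'
from h import *
print(row([.397,.243,.30],[180,0,-88.7])); print(row([.397,.243,.16],[180,0,-88.7]));o=get_obs();print(o["orientation"],o["joint_pos"])
E
```

```text
clock: 1.88
tool_pos: [0.3073, 0.4098, 0.3796]
orientation: [-180.0, 0.0, -78.2]
force: [0.1, -0.2, 0.7]
opening: 0.0438
gripper_force: 0.0
[ 6.057e-01 -1.785e-01  2.650e-01 -1.000e-04  3.000e-04  5.860e-02]
[ 6.060e-01 -1.783e-01  7.316e-01 -1.000e-04  3.000e-04  5.860e-02]
[-1.79976538e+02  4.47677034e-02 -7.81557928e+01] [ 7.51285160e+01  1.07813066e+00 -1.18929623e+00  8.32466778e-04
 -8.76820366e+01 -6.32843513e+01]
```

```bash
python3 -m inch '0.12 -0.035 0 0 0 0.01; 0.24 -0.07 0 0 0 0.02; 0.36 -0.105 0.02 0 0 0.03; 0.48 -0.14 0.08 0 0 0.04; 0.56 -0.165 0.18 0 0 0.05; 0.606 -0.178 0.3 0 0 0.0586; 0.606 -0.178 0.42 0 0 0.0586; 0.606 -0.178 0.54 0 0 0.0586; 0.606 -0.178 0.63 0 0 0.0586; 0.606 -0.178 0.63 0 0 0.0586'
python3 - <<'E'
from h import *
shot("wrist","w1.png"); r=landmark_of("wrist","tray_bar")
for d in r[:2]: print(d["uv"],d["p"],at_z("wrist",d["uv"],.115))
for x in ((.397,.243,.115),(.397,.2,.115),(.397,.285,.115)): print(proj("wrist",x))
E
```

```text
clock: 2.72
tool_pos: [0.3949, 0.2423, 0.1853]
orientation: [179.6, -0.3, -88.5]
force: [-0.8, -1.0, -1.0]
opening: 0.0438
gripper_force: 0.0
[316.7, 235.8] 0.93 [0.40157754 0.24722435 0.115     ]
[323.14181377 230.42984111]
[324.9504018 170.9812957]
[321.53189109 283.34822847]
```

View pics/w1.png

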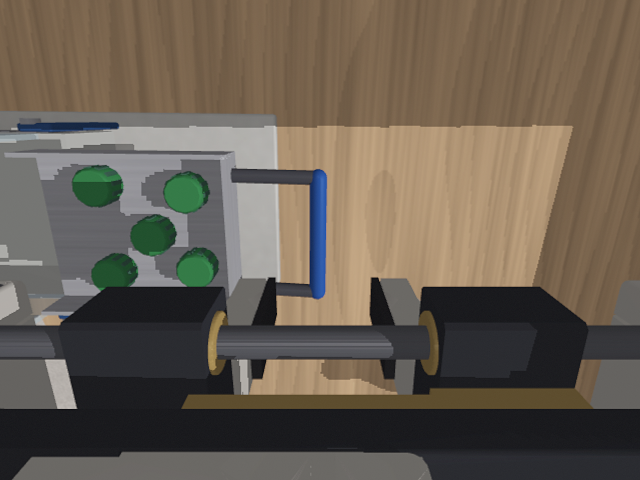

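The wrist view shows the bar from (319,171) to (317,297), parallel to the pads and free of the tray wall. That puts its middle at about (0.400,0.246).

Run:
```python
from h import *
print(row([.3995,.245,.097],[180,0,-88.7]))
```

```text
[-3.000e-04 -6.300e-03  3.127e-01  0.000e+00 -4.000e-04  1.900e-03]
```

```bash
python3 -m inch '0 -0.006 0.08 0 0 0; 0 -0.006 0.16 0 0 0; 0 -0.006 0.24 0 0 0; 0 -0.006 0.29 0 0 0; 0 -0.006 0.31 0 0 0; 0 -0.006 0.31 0 0 0'
python3 -m inch '0 0 0 0 0 0; 0 0 0 0 0 0; 0 0 0 0 0 0; 0 0 0 0 0 0; 0 0 0 0 0 0' 1
python3 - <<'E'
from h import *
o=get_obs();print(o["orientation"])
p0=o["tool_pos"]; b0=p0+[0,0,.019]; psi=np.radians(1.3)
ux=np.array([np.cos(psi),np.sin(psi),0])
for th in np.r_[.1:1.01:.1]:
    dx=-.2*np.cos(th)+.015*np.sin(th)+.2; dz=.2*np.sin(th)+.015*np.cos(th)-.015
    print(round(th,2),row(p0+ux*dx+[0,0,dz],o["orientation"]))
E
```

```text
clock: 3.32
tool_pos: [0.3997, 0.2459, 0.098]
orientation: [-180.0, 0.0, -88.3]
force: [-0.2, -0.4, 1.5]
opening: 0.0439
gripper_force: 0.0
clock: 3.73
tool_pos: [0.3994, 0.2455, 0.0979]
orientation: [-180.0, 0.1, -88.4]
force: [-0.2, 0.0, 0.1]
opening: 0.0161
gripper_force: 0.0
[-1.79953112e+02  5.51828713e-02 -8.83642803e+01]
0.1 [-0.     -0.0084 -0.0663  0.      0.      0.    ]
0.2 [ 0.     -0.0233 -0.1314  0.      0.      0.    ]
0.3 [ 1.000e-04 -4.470e-02 -1.947e-01  0.000e+00  0.000e+00  0.000e+00]
0.4 [ 2.000e-04 -7.230e-02 -2.556e-01  0.000e+00  0.000e+00  0.000e+00]
0.5 [ 3.000e-04 -1.058e-01 -3.134e-01  0.000e+00  0.000e+00  0.000e+00]
0.6 [ 0.0005 -0.145  -0.3676  0.      0.      0.    ]
0.7 [ 0.0007 -0.1893 -0.4176  0.      0.      0.    ]
0.8 [ 0.0009 -0.2384 -0.4629  0.      0.      0.    ]
0.9 [ 0.0012 -0.2918 -0.5031  0.      0.      0.    ]
1.0 [ 0.0015 -0.349  -0.5377  0.      0.      0.    ]
```

```bash
python3 -m inch '0 0 0 0 0 0; 0 0 0 0 0 0; 0 -0.003 -0.033 0 0 0; 0 -0.008 -0.066 0 0 0; 0 -0.015 -0.099 0 0 0; 0 -0.023 -0.131 0 0 0; 0 -0.034 -0.163 0 0 0; 0 -0.045 -0.195 0 0 0; 0 -0.058 -0.225 0 0 0; 0 -0.072 -0.256 0 0 0'
```

```text
clock: 4.57
tool_pos: [0.4211, 0.2458, 0.1749]
orientation: [180.0, 0.0, -88.4]
force: [-0.9, -0.2, 0.1]
opening: 0.0003
gripper_force: 0.0
```

Run:
```python
from h import *
im=shot("side","s2.png"); c=im[220:440,250:510][:,:,::-1]
w=snapshot("wrist")[:,:,::-1]
cv2.imwrite("pics/s2c.png",cv2.hconcat([cv2.resize(c,(425,360)),cv2.resize(w,(375,360))]))
print(get_obs()["opening"],landmark_of("side","tray_bar")[:2])
```

```text
0.00048152546193192723 [{'uv': [410.9, 330.8], 'p': 0.85}]
```

View pics/s2c.png

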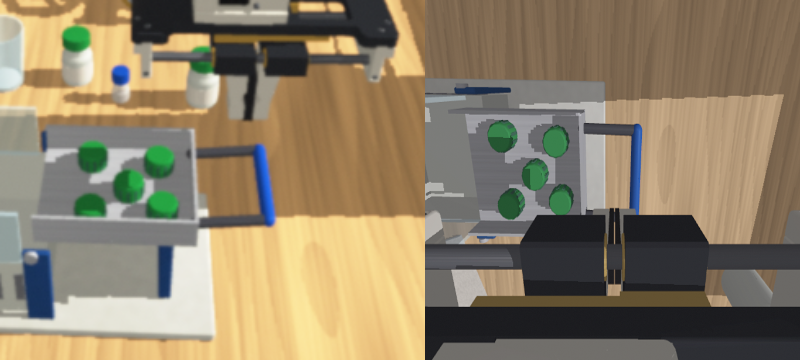

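The tray is still down with the bar at about (411,331), and the fingers are shut at about (402,292) in the side view. The grip missed the bar. I check where the bar really lies from the wrist and side views.

Run:
```python
from h import *
o=get_obs(); p=o["tool_pos"]; print(p,proj("side",p),proj("wrist",p),proj("side",[.3995,.2455,.115]),proj("side",[.3995,.2455,.098]),proj("wrist",[.3995,.2455,.115]))
# triangulate bar mid from side/top/wrist
snapshot("wrist");snapshot("top")
P=[];U=[]
for n in("side","top","wrist"):
    r=landmark_of(n,"tray_bar"); print(n,r[:2])
    if r: K,R,t=cam(n); P.append(K@np.c_[R,t]); U.append(r[0]["uv"])
for i,j in((0,1),(0,2),(1,2)):
    if max(i,j)<len(P):
        X=cv2.triangulatePoints(P[i],P[j],np.array(U[i],float),np.array(U[j],float)); print(i,j,(X[:3]/X[3]).ravel())
```

```text
[0.42130837 0.24611776 0.17461159] [398.59188115 301.72377833] [322.18270785 275.16223302] [410.01677754 332.16437145] [408.84531825 340.24707924] [354.11875339 239.80888354]
side [{'uv': [410.9, 330.8], 'p': 0.85}]
top [{'uv': [204.5, 254.7], 'p': 0.7}]
wrist [{'uv': [189.7, 231.7], 'p': 0.71}, {'uv': [355.2, 238.8], 'p': 0.56}]
0 1 [0.45756334 0.23611755 0.1161887 ]
0 2 [0.43650126 0.25600748 0.14953336]
1 2 [0.51375836 0.23146389 0.11068178]
```

Run:
```python
from h import *
im=cv2.imread("pics/s2.png"); K=5
c=cv2.resize(im[240:350,350:470],None,fx=K,fy=K,interpolation=cv2.INTER_NEAREST)
p=np.array([.4211,.246,.1748])
for dz,col in((0,(0,0,255)),(.019,(255,0,255)),(.047,(0,255,255)),(.066,(255,255,0))):
    u=(proj("side",p+[0,0,dz])-[350,240])*K; cv2.drawMarker(c,tuple(int(v) for v in u),col,0,14,2)
cv2.imwrite("pics/s2d.png",c)
```

```text
(no output)
```

View pics/s2d.png

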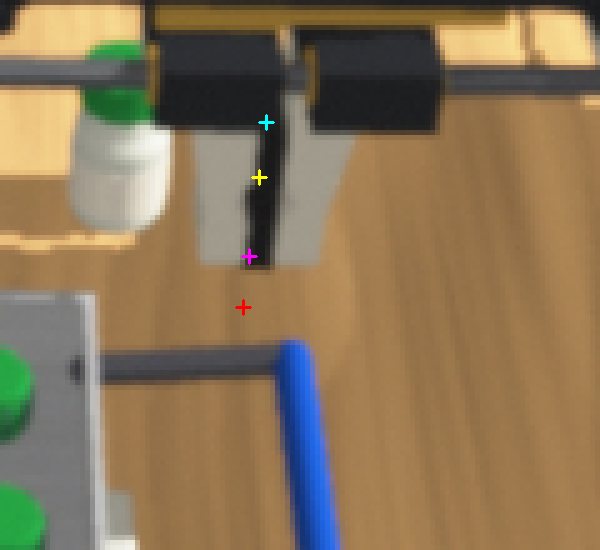

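The shut fingertips appear at (401,293) in the side view, but the reported TCP projects to (399,302). The tips look about 16 mm higher than reported, so they closed over the bar. I go lower; there is free room below the bar.

```bash
python3 -m inch '0 0.03 0 0 0 0; 0 0.07 0 0 0 0; 0 0.07 0 0 0 0; 0 0.07 0 0 0 0; 0 0.07 0.05 0 0 0; 0 0.07 0.12 0 0 0; 0 0.07 0.19 0 0 0; 0 0.07 0.25 0 0 0; 0 0.07 0.29 0 0 0; 0 0.07 0.31 0 0 0' 0
python3 -m inch '0 0 0 0 0 0; 0 0 0 0 0 0; 0 0 0 0 0 0; 0 0 0 0 0 0; 0 0 0 0 0 0; 0 0 0 0 0 0; 0 0 0 0 0 0' 1
```

```text
clock: 5.8
tool_pos: [0.399, 0.2445, 0.0795]
orientation: [179.9, -0.1, -88.4]
force: [-0.0, 0.1, 0.6]
opening: 0.0438
gripper_force: 0.0
clock: 6.38
tool_pos: [0.3984, 0.2454, 0.0816]
orientation: [179.9, 0.1, -88.4]
force: [-11.6, 2.3, 9.0]
opening: 0.0111
gripper_force: 30.1
```

Gripped, with opening 11 mm and 30 N. Now I lift along the arc.

```bash
python3 -m inch '0 0.005 0 0 0 0; 0 0.003 -0.033 0 0 0; 0 -0.004 -0.066 0 0 0; 0 -0.010 -0.099 0 0 0; 0 -0.018 -0.131 0 0 0; 0 -0.029 -0.163 0 0 0; 0 -0.040 -0.195 0 0 0; 0 -0.053 -0.225 0 0 0; 0 -0.067 -0.256 0 0 0; 0 -0.083 -0.285 0 0 0'
```

```text
clock: 7.22
tool_pos: [0.4236, 0.2456, 0.1671]
orientation: [179.9, -0.0, -88.4]
force: [-7.4, 3.0, 0.6]
opening: 0.0112
gripper_force: 30.0
```

```bash
python3 -m inch '0 -0.018 -0.028 0 0 0; 0 -0.037 -0.056 0 0 0; 0 -0.057 -0.083 0 0 0; 0 -0.078 -0.108 0 0 0; 0 -0.101 -0.133 0 0 0; 0 -0.125 -0.156 0 0 0; 0 -0.150 -0.178 0 0 0; 0 -0.177 -0.198 0 0 0; 0 -0.204 -0.218 0 0 0; 0 -0.240 -0.240 0 0 0'
python3 -m inch '0 0 0 0 0 0; 0 0 0 0 0 0; 0 0 0 0 0 0; 0 0 0 0 0 0; 0 0 0 0 0 0'
python3 - <<'E'
from h import *
a=snapshot("top")[100:320,140:260]; b=snapshot("side")[220:420,150:450]
cv2.imwrite("pics/t3.png",cv2.hconcat([cv2.resize(a,(260,400)),cv2.resize(b,(540,400))])[:,:,::-1])
E
```

```text
clock: 8.05
tool_pos: [0.4956, 0.2468, 0.241]
orientation: [179.9, -0.1, -88.3]
force: [-11.0, -3.2, 9.8]
opening: 0.0108
gripper_force: 30.0
clock: 8.47
tool_pos: [0.4965, 0.2469, 0.2413]
orientation: [-180.0, -0.0, -88.4]
force: [-9.1, -3.0, 14.1]
opening: 0.0111
gripper_force: 30.0
```

View pics/t3.png

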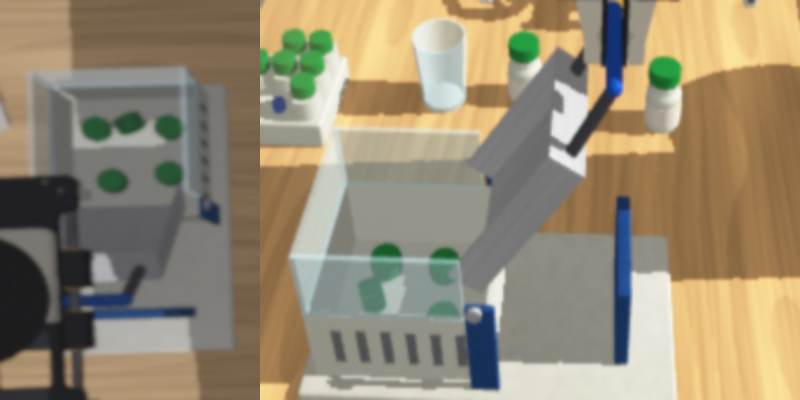

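All five caps lie in the basket: four flat, one leaning at the back. The tray stands at about 55° with the bar held. Now I lower it.

```bash
python3 -m inch '0 0.036 0.022 0 0 0; 0 0.090 0.062 0 0 0; 0 0.139 0.107 0 0 0; 0 0.183 0.157 0 0 0; 0 0.222 0.212 0 0 0; 0 0.256 0.269 0 0 0; 0 0.283 0.330 0 0 0; 0 0.305 0.394 0 0 0; 0 0.319 0.459 0 0 0; 0 0.326 0.52 0 0 0'
python3 -m inch '0 0 0 0 0 0; 0 0 0 0 0 0; 0 0 0 0 0 0' 
python3 -m inch '0 0 0 0 0 0; 0 0 0 0 0 0; 0 0 0 0 0 0; 0 0 0 0 0 0; 0 0 0 0 0 0; 0 0 -0.05 0 0 0; 0 0 -0.12 0 0 0; 0 0 -0.22 0 0 0; 0 0 -0.34 0 0 0; 0 0 -0.4 0 0 0' 0
python3 - <<'E'
from h import *
o=get_obs();print(o["orientation"])
r=[180,0,o["orientation"][2]]
for p in ([.44,.03,.21],[.4735,-.1888,.21],[.4735,-.1888,.135]): print(row(p,r))
g=lambda n,th,z:[(np.round(d["uv"]),round(d["p"],2),at_z(n,d["uv"],z).round(4)) for d in landmark_of(n,th)[:1]]
for n in("top","side"):
    snapshot(n); print(g(n,"wheel_axis",.145),g(n,"grip_mid",.145),g(n,"tray_bar",.115))
E
```

```text
clock: 9.4
tool_pos: [0.3985, 0.2457, 0.0825]
orientation: [-180.0, 0.1, -88.4]
force: [-2.3, 2.9, 0.5]
opening: 0.0109
gripper_force: 30.0
clock: 9.65
tool_pos: [0.3987, 0.2452, 0.0832]
orientation: [179.9, -0.0, -88.4]
force: [-4.8, 2.5, -2.1]
opening: 0.0112
gripper_force: 30.0
clock: 10.48
tool_pos: [0.4002, 0.2459, 0.2067]
orientation: [-179.8, 0.1, -88.3]
force: [0.8, 2.0, 0.1]
opening: 0.0437
gripper_force: 0.0
[-1.79793699e+02  1.40250138e-01 -8.83399819e+01]
[ 0.7231 -0.1119 -0.0123 -0.0011  0.0008 -0.    ]
[ 1.4553e+00 -2.0240e-01 -1.3800e-02 -1.1000e-03  8.0000e-04 -0.0000e+00]
[ 1.4559e+00 -2.0150e-01  2.3620e-01 -1.1000e-03  8.0000e-04 -0.0000e+00]
[(array([444., 256.]), 0.93, array([ 0.5044, -0.2241,  0.145 ]))] [(array([429., 271.]), 0.93, array([ 0.4762, -0.1953,  0.145 ]))] [(array([194., 319.]), 0.68, array([0.3944, 0.2456, 0.115 ]))]
[(array([342., 164.]), 0.75, array([ 0.5086, -0.2134,  0.145 ]))] [(array([355., 172.]), 0.68, array([ 0.4807, -0.1782,  0.145 ]))] [(array([411., 332.]), 0.59, array([0.3983, 0.2449, 0.115 ]))]
```

```bash
python3 -m inch '0.08 -0.01 -0.03 0 0 0; 0.18 -0.025 -0.06 0 0 0; 0.28 -0.04 -0.09 0 0 0; 0.38 -0.055 -0.1 0 0 0; 0.48 -0.07 -0.1 0 0 0; 0.58 -0.085 -0.1 0 0 0; 0.68 -0.1 -0.1 0 0 0; 0.78 -0.11 -0.1 0 0 0; 0.88 -0.12 -0.1 0 0 0; 0.98 -0.135 -0.1 0 0 0'
python3 -m inch '0.1 -0.015 0 0 0 0; 0.2 -0.03 0 0 0 0; 0.3 -0.045 0 0 0 0; 0.4 -0.06 0 0 0 0; 0.475 -0.067 0 0 0 0; 0.475 -0.067 0 0 0 0; 0.475 -0.067 0 0 0 0'
python3 - <<'E'
from h import *
o=get_obs();print(o["tool_pos"],o["orientation"],o["joint_pos"].round(1))
im=shot("wrist","w4.png")
for th in("grip_mid","wheel_axis"): print(th,[(d["uv"],d["p"],at_z("wrist",d["uv"],.145)) for d in landmark_of("wrist",th)[:2]])
for m in cut_out("wrist","grip")[:1]: print(m["rect"],m["p"])
for p in([.4735,-.1888,.145],[.4735,-.1888,.169],[.508,-.223,.145],[.508,-.223,.12]): print(proj("wrist",p))
snapshot("side")
c=snapshot("side")[120:240,260:420][:,:,::-1].copy()
c=cv2.resize(c,None,fx=3,fy=3)
for dz,col in((0,(0,0,255)),(.016,(255,0,255))):
    u=(proj("side",o["tool_pos"]+[0,0,dz])-[260,120])*3; cv2.drawMarker(c,tuple(int(v) for v in u),col,0,14,2)
cv2.imwrite("pics/w4c.png",cv2.hconcat([cv2.resize(im[:,80:560,::-1],(320,360)),c]))
E
```

```text
clock: 11.72
tool_pos: [0.4472, -0.0491, 0.2319]
orientation: [179.9, -0.0, -88.4]
force: [0.2, 0.6, 0.5]
opening: 0.0436
gripper_force: 0.0
clock: 12.3
tool_pos: [0.4713, -0.1905, 0.2313]
orientation: [179.8, 0.0, -88.5]
force: [-0.1, -0.6, -0.1]
opening: 0.0438
gripper_force: 0.0
[ 0.47129718 -0.19050957  0.23125517] [ 1.79848891e+02  8.65045696e-03 -8.85253163e+01] [  0.2   3.7 -17.2  -0.  -69.2   1.3]
grip_mid [([274.9, 178.3], 0.73, array([ 0.50671893, -0.22628901,  0.145     ])), ([318.2, 232.0], 0.71, array([ 0.4743205 , -0.18638905,  0.145     ]))]
wheel_axis [([274.5, 179.3], 0.88, array([ 0.5072764 , -0.22515723,  0.145     ]))]
[304.5, 211.2, 30.5, 42.0] 0.7
[319.85765577 228.17357456]
[319.63819852 238.00442019]
[273.8288849 181.9079301]
[277.76166038 176.68356697]
```

View pics/w4c.png

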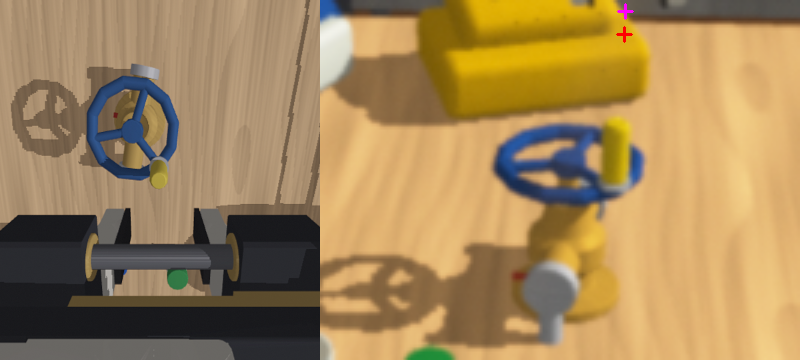

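The wrist view shows the grip at (318,245) and the wheel hub at (279,173). The side crop shows no gripper at the marker, so the tips stand higher than reported. I measure them by differencing against the first side image.

Run:
```python
from h import *
o=get_obs(); p=o["tool_pos"]; im=snapshot("side")[:,:,::-1].astype(int); ref=cv2.imread("pics/side1.png").astype(int)
d=np.abs(im-ref).sum(2)>90
for r in range(0,150,6):
    x=np.nonzero(d[r,280:520])[0]+280
    print(r, [(int(s[0]),int(s[-1])) for s in np.split(x,np.nonzero(np.diff(x)>2)[0]+1) if len(s)>2])
print("tcp",proj("side",p),[proj("side",p+[dx,0,dz]).round(1).tolist() for dz in(0,.02,.04) for dx in(-.03,.03)])
K,R,t=cam("wrist"); print("cam",-R.T@t, R[2]); print(proj("wrist",p),proj("wrist",p+[0,0,.02]), proj("wrist",p+[.022,0,0]))
for d in boxes_of("top","grip")[:0]:pass
```

```text
0 [(341, 377)]
6 [(342, 376)]
12 [(341, 377)]
18 [(344, 380)]
24 []
30 [(345, 387)]
36 [(338, 381)]
42 [(338, 374)]
48 [(338, 375)]
54 [(338, 375)]
60 [(314, 328), (345, 374)]
66 [(313, 374), (394, 402), (411, 414)]
72 [(313, 417)]
78 [(313, 321), (343, 352), (385, 394), (409, 417)]
84 [(317, 320), (336, 365), (381, 395), (409, 414)]
90 [(317, 321), (335, 350), (380, 394), (408, 413)]
96 [(341, 349), (377, 386)]
102 [(342, 348), (375, 384)]
108 [(342, 351), (377, 383)]
114 [(344, 351), (377, 381)]
120 [(343, 351), (377, 381)]
126 []
132 []
138 []
144 []
tcp [361.36102147 131.2291897 ] [[376.4, 131.5], [346.4, 130.9], [377.0, 122.1], [346.7, 121.5], [377.7, 112.4], [347.0, 111.9]]
cam [ 0.47405744 -0.26886786  0.41482551] [-0.00934915  0.29525901 -0.9553715 ]
[322.20673135 275.16489983] [322.16412808 292.0276576 ] [280.88290889 274.03823557]
```

```bash
python3 -m inch '-0.008 -0.009 0.06 0 0 0; -0.008 -0.009 0.14 0 0 0; -0.008 -0.009 0.22 0 0 0; -0.008 -0.009 0.28 0 0 0; -0.008 -0.009 0.32 0 0 0; -0.008 -0.009 0.345 0 0 0; -0.008 -0.009 0.36 0 0 0; -0.008 -0.009 0.36 0 0 0'
python3 -m inch '0 0 0 0 0 0; 0 0 0 0 0 0; 0 0 0 0 0 0; 0 0 0 0 0 0; 0 0 0 0 0 0; 0 0 0 0 0 0; 0 0 0 0 0 0; 0 0 0 0 0 0' 1
```

```text
clock: 13.37
tool_pos: [0.4743, -0.1867, 0.1241]
orientation: [180.0, 0.0, -88.3]
force: [0.3, -0.5, 0.1]
opening: 0.0437
gripper_force: 0.0
clock: 14.03
tool_pos: [0.4749, -0.187, 0.1251]
orientation: [-179.9, -0.0, -88.4]
force: [0.2, 0.5, 4.9]
opening: 0.0189
gripper_force: 30.0
```

Grip held, with opening 18.9 mm and 30 N. I compute the arc rows clockwise.

```bash
cat >> h.py <<'E'
def arc(C,a0,angs,r=.05,yaw=-88.4):
    c=lambda a:np.array([C[0]+r*np.cos(np.radians(a)),C[1]+r*np.sin(np.radians(a)),0])
    for a in angs: print(a,(Ro.from_euler("xyz",[180,0,yaw],degrees=True).inv().apply(c(a)-c(a0))/.3).round(3)[:2])
E
python3 - <<'E'
from h import *
arc([.509,-.2236],133,range(127,70,-6))
E
```

```text
127 [-0.011 -0.014]
121 [-0.02  -0.028]
115 [-0.028 -0.044]
109 [-0.034 -0.06 ]
103 [-0.038 -0.077]
97 [-0.041 -0.095]
91 [-0.042 -0.112]
85 [-0.041 -0.129]
79 [-0.038 -0.147]
73 [-0.033 -0.163]
```

```bash
python3 -m inch '-0.011 -0.014 0 0 0 0; -0.020 -0.028 0 0 0 0; -0.028 -0.044 0 0 0 0; -0.034 -0.060 0 0 0 0; -0.038 -0.077 0 0 0 0; -0.041 -0.095 0 0 0 0; -0.042 -0.112 0 0 0 0; -0.041 -0.129 0 0 0 0; -0.038 -0.147 0 0 0 0; -0.033 -0.163 0 0 0 0'
python3 -m inch '0 0 0 0 0 0; 0 0 0 0 0 0'
python3 - <<'E'
from h import *
snapshot("side")
for th in("grip_mid","wheel_axis"): print([(d["uv"],d["p"],at_z("side",d["uv"],.145)) for d in landmark_of("side",th)[:1]])
arc([.509,-.2236],73,range(67,10,-6))
E
```

```text
clock: 14.87
tool_pos: [0.5229, -0.1768, 0.1249]
orientation: [179.9, -0.1, -88.4]
force: [-3.8, -7.2, 9.6]
opening: 0.0188
gripper_force: 30.0
clock: 15.03
tool_pos: [0.5237, -0.177, 0.125]
orientation: [180.0, -0.1, -88.4]
force: [-1.7, -9.2, 5.8]
opening: 0.019
gripper_force: 30.0
[([330.5, 173.1], 0.83, array([ 0.53237351, -0.17259387,  0.145     ]))]
[([340.4, 164.5], 0.89, array([ 0.51266534, -0.21185231,  0.145     ]))]
67 [ 0.006 -0.016]
61 [ 0.015 -0.032]
55 [ 0.024 -0.046]
49 [ 0.035 -0.06 ]
43 [ 0.048 -0.072]
37 [ 0.061 -0.083]
31 [ 0.076 -0.092]
25 [ 0.092 -0.1  ]
19 [ 0.108 -0.106]
13 [ 0.125 -0.11 ]
```

```bash
python3 -m inch '0.011 -0.016 0 0 0 0; 0.020 -0.032 0 0 0 0; 0.029 -0.046 0 0 0 0; 0.040 -0.060 0 0 0 0; 0.053 -0.072 0 0 0 0; 0.066 -0.083 0 0 0 0; 0.081 -0.092 0 0 0 0; 0.097 -0.100 0 0 0 0; 0.113 -0.106 0 0 0 0; 0.130 -0.110 0 0 0 0'
python3 -m inch '0 0 0 0 0 0; 0 0 0 0 0 0'
python3 - <<'E'
from h import *
arc([.509,-.2236],13,range(10,-20,-3))
E
```

```text
clock: 16.02
tool_pos: [0.5566, -0.2137, 0.125]
orientation: [179.9, 0.0, -88.4]
force: [-6.3, 1.3, 12.0]
opening: 0.0188
gripper_force: 30.0
clock: 16.18
tool_pos: [0.5567, -0.2143, 0.125]
orientation: [179.9, -0.0, -88.4]
force: [-4.9, -3.5, 9.7]
opening: 0.019
gripper_force: 30.0
10 [ 0.009 -0.002]
7 [ 0.017 -0.003]
4 [ 0.026 -0.003]
1 [ 0.035 -0.003]
-2 [ 0.043 -0.003]
-5 [ 0.052 -0.002]
-8 [ 0.061 -0.001]
-11 [0.069 0.001]
-14 [0.078 0.003]
-17 [0.086 0.005]
```

```bash
python3 -m inch '0.009 -0.001 0 0 0 0; 0.017 -0.001 0 0 0 0; 0.026 0 0 0 0 0; 0.035 0 0 0 0 0; 0.043 0 0 0 0 0; 0.052 0.001 0 0 0 0; 0.058 0.002 0 0 0 0; 0.058 0.002 0 0 0 0'
python3 -m inch '0.009 0.001 0 0 0 0; 0.009 0.001 0 0 0 0'
```

```text
clock: 16.85
tool_pos: [0.5574, -0.2309, 0.125]
orientation: [180.0, 0.0, -88.4]
force: [-2.5, 0.8, 8.8]
opening: 0.0195
gripper_force: 30.0
clock: 17.02
tool_pos: [0.5571, -0.2328, 0.125]
orientation: [180.0, 0.1, -88.4]
force: [-3.9, 5.3, 10.0]
opening: 0.0189
gripper_force: 30.0
```

```bash
python3 -m inch '0.009 0.002 0 0 0 0; 0.017 0.003 0 0 0 0; 0.017 0.003 0 0 0 0'
python3 -m inch '0.009 0.002 0 0 0 0; 0.017 0.004 0 0 0 0; 0.017 0.004 0 0 0 0'
```

```text
clock: 17.27
tool_pos: [0.5572, -0.2337, 0.1249]
orientation: [-179.9, 0.4, -88.4]
force: [-2.4, 26.2, 16.0]
opening: 0.019
gripper_force: 30.0
clock: 17.52
tool_pos: [0.5571, -0.2346, 0.1248]
orientation: [-179.8, 0.7, -88.3]
force: [-1.4, 46.7, 20.7]
opening: 0.0187
gripper_force: 30.0
```

At the stop the force reaches 47 N with the position fixed. I fit the circle and prepare the opening arcs.

Run:
```python
from h import *
from scipy.optimize import least_squares as L
P=np.array([[.4749,-.187],[.5229,-.1768],[.5237,-.177],[.5566,-.2137],[.5567,-.2143],[.5573,-.232]])
f=L(lambda q:np.hypot(*(P-q[:2]).T)-.05,[.509,-.2236]);print(f.x,f.fun.round(4))
C=f.x
for p in P: print(np.degrees(np.arctan2(*(p-C)[::-1])).round(1))
a0=np.degrees(np.arctan2(-.2334-C[1],.5573-C[0])); print("closed",a0)
cmd=np.array([.5551,-.2442,0])
R=Ro.from_euler("xyz",[180,0,-88.4],degrees=True).inv()
pt=lambda a:np.r_[C+.05*np.array([np.cos(np.radians(a)),np.sin(np.radians(a))]),0]
for k in range(4):
    s=cmd if k==0 else pt(a0+90*k); print("; ".join("%.3f %.3f 0 0 0 0"%tuple((R.apply(pt(a0+90*k+9*i)-s)/.3)[:2]) for i in range(1,11)))
```

```text
[ 0.50783212 -0.22450121] [-0.0001  0.      0.0001 -0.0001 -0.0001  0.    ]
131.3
72.5
71.5
12.5
11.8
-8.6
closed -10.1978792712233
-0.062 -0.011 0 0 0 0; -0.088 -0.010 0 0 0 0; -0.114 -0.005 0 0 0 0; -0.138 0.004 0 0 0 0; -0.161 0.016 0 0 0 0; -0.182 0.032 0 0 0 0; -0.200 0.051 0 0 0 0; -0.215 0.073 0 0 0 0; -0.226 0.096 0 0 0 0; -0.233 0.122 0 0 0 0
-0.003 0.026 0 0 0 0; -0.003 0.052 0 0 0 0; 0.002 0.078 0 0 0 0; 0.011 0.102 0 0 0 0; 0.024 0.125 0 0 0 0; 0.040 0.146 0 0 0 0; 0.059 0.164 0 0 0 0; 0.080 0.179 0 0 0 0; 0.104 0.190 0 0 0 0; 0.129 0.197 0 0 0 0
0.026 0.003 0 0 0 0; 0.052 0.003 0 0 0 0; 0.078 -0.002 0 0 0 0; 0.102 -0.011 0 0 0 0; 0.125 -0.024 0 0 0 0; 0.146 -0.040 0 0 0 0; 0.164 -0.059 0 0 0 0; 0.179 -0.080 0 0 0 0; 0.190 -0.104 0 0 0 0; 0.197 -0.129 0 0 0 0
0.003 -0.026 0 0 0 0; 0.003 -0.052 0 0 0 0; -0.002 -0.078 0 0 0 0; -0.011 -0.102 0 0 0 0; -0.024 -0.125 0 0 0 0; -0.040 -0.146 0 0 0 0; -0.059 -0.164 0 0 0 0; -0.080 -0.179 0 0 0 0; -0.104 -0.190 0 0 0 0; -0.129 -0.197 0 0 0 0
```

```bash
python3 -m inch '-0.062 -0.011 0 0 0 0; -0.088 -0.010 0 0 0 0; -0.114 -0.005 0 0 0 0; -0.138 0.004 0 0 0 0; -0.161 0.016 0 0 0 0; -0.182 0.032 0 0 0 0; -0.200 0.051 0 0 0 0; -0.215 0.073 0 0 0 0; -0.226 0.096 0 0 0 0; -0.233 0.122 0 0 0 0'
python3 -m inch '-0.003 0.026 0 0 0 0; -0.003 0.052 0 0 0 0; 0.002 0.078 0 0 0 0; 0.011 0.102 0 0 0 0; 0.024 0.125 0 0 0 0; 0.040 0.146 0 0 0 0; 0.059 0.164 0 0 0 0; 0.080 0.179 0 0 0 0; 0.104 0.190 0 0 0 0; 0.129 0.197 0 0 0 0'
```

```text
clock: 18.35
tool_pos: [0.5175, -0.1755, 0.125]
orientation: [-179.9, -0.1, -88.3]
force: [0.8, -5.3, 3.7]
opening: 0.0189
gripper_force: 30.0
clock: 19.18
tool_pos: [0.4585, -0.2152, 0.1249]
orientation: [-179.9, 0.1, -88.4]
force: [0.8, 2.4, 8.9]
opening: 0.0189
gripper_force: 30.0
```

```bash
python3 -m inch '0.026 0.003 0 0 0 0; 0.052 0.003 0 0 0 0; 0.078 -0.002 0 0 0 0; 0.102 -0.011 0 0 0 0; 0.125 -0.024 0 0 0 0; 0.146 -0.040 0 0 0 0; 0.164 -0.059 0 0 0 0; 0.179 -0.080 0 0 0 0; 0.190 -0.104 0 0 0 0; 0.197 -0.129 0 0 0 0'
```

```text
clock: 20.02
tool_pos: [0.4981, -0.2739, 0.125]
orientation: [179.9, 0.0, -88.4]
force: [-2.3, 0.0, 9.9]
opening: 0.0191
gripper_force: 30.0
```

Tracking is good and the forces are low.

```bash
python3 -m inch '0.003 -0.026 0 0 0 0; 0.003 -0.052 0 0 0 0; -0.002 -0.078 0 0 0 0; -0.011 -0.102 0 0 0 0; -0.024 -0.125 0 0 0 0; -0.040 -0.146 0 0 0 0; -0.059 -0.164 0 0 0 0; -0.080 -0.179 0 0 0 0; -0.104 -0.190 0 0 0 0; -0.129 -0.197 0 0 0 0'
python3 -m inch '-0.026 -0.003 0 0 0 0; -0.052 -0.003 0 0 0 0; -0.078 0.002 0 0 0 0; -0.102 0.011 0 0 0 0; -0.125 0.024 0 0 0 0; -0.146 0.040 0 0 0 0; -0.164 0.059 0 0 0 0; -0.179 0.080 0 0 0 0; -0.190 0.104 0 0 0 0; -0.197 0.129 0 0 0 0'
python3 -m inch '-0.003 0.026 0 0 0 0; -0.003 0.052 0 0 0 0; 0.002 0.078 0 0 0 0; 0.011 0.102 0 0 0 0; 0.024 0.125 0 0 0 0; 0.040 0.146 0 0 0 0; 0.059 0.164 0 0 0 0; 0.080 0.179 0 0 0 0; 0.104 0.190 0 0 0 0; 0.129 0.197 0 0 0 0'
python3 -m inch '0.026 0.003 0 0 0 0; 0.052 0.003 0 0 0 0; 0.078 -0.002 0 0 0 0; 0.102 -0.011 0 0 0 0; 0.125 -0.024 0 0 0 0; 0.146 -0.040 0 0 0 0; 0.164 -0.059 0 0 0 0; 0.179 -0.080 0 0 0 0; 0.190 -0.104 0 0 0 0; 0.197 -0.129 0 0 0 0'
python3 -m inch '0.003 -0.026 0 0 0 0; 0.003 -0.052 0 0 0 0; -0.002 -0.078 0 0 0 0; -0.011 -0.102 0 0 0 0; -0.024 -0.125 0 0 0 0; -0.040 -0.146 0 0 0 0; -0.059 -0.164 0 0 0 0; -0.080 -0.179 0 0 0 0; -0.104 -0.190 0 0 0 0; -0.129 -0.197 0 0 0 0'
python3 -m inch '0 0 0 0 0 0; 0 0 0 0 0 0; 0 0 0 0 0 0'
```

```text
clock: 20.85
tool_pos: [0.5569, -0.2333, 0.125]
orientation: [180.0, -0.0, -88.4]
force: [-0.6, -1.7, 8.7]
opening: 0.0187
gripper_force: 30.0
clock: 21.68
tool_pos: [0.5164, -0.1753, 0.125]
orientation: [-180.0, -0.0, -88.4]
force: [1.4, -4.9, 5.5]
opening: 0.019
gripper_force: 30.0
clock: 22.52
tool_pos: [0.4585, -0.2153, 0.125]
orientation: [-179.9, 0.1, -88.4]
force: [2.1, 3.1, 8.7]
opening: 0.0187
gripper_force: 30.0
clock: 23.35
tool_pos: [0.4979, -0.2738, 0.125]
orientation: [179.9, 0.0, -88.4]
force: [-2.5, -0.5, 10.9]
opening: 0.0192
gripper_force: 30.0
clock: 24.18
tool_pos: [0.5569, -0.2334, 0.125]
orientation: [-180.0, -0.0, -88.4]
force: [-0.1, -2.2, 7.8]
opening: 0.0186
gripper_force: 30.0
clock: 24.43
tool_pos: [0.557, -0.2326, 0.125]
orientation: [-180.0, 0.0, -88.4]
force: [1.3, 2.2, 7.9]
opening: 0.0189
gripper_force: 30.0
```

Run:
```python
from h import *
t=snapshot("top"); s=snapshot("side")
a=t[120:330,140:360]; b=s[130:260,270:420]
c=s[240:430,160:430]
cv2.imwrite("pics/f.png",cv2.vconcat([cv2.hconcat([cv2.resize(a,(400,300)),cv2.resize(b,(400,300))]),cv2.resize(c,(800,300))])[:,:,::-1])
print([(d["uv"],d["p"],at_z("side",d["uv"],.145)) for d in landmark_of("side","grip_mid")[:1]],get_obs()["tool_pos"])
```

```text
[([315.0, 161.5], 0.93, array([ 0.56806928, -0.22299834,  0.145     ]))] [ 0.55702562 -0.23267363  0.12502036]
```

View pics/f.png

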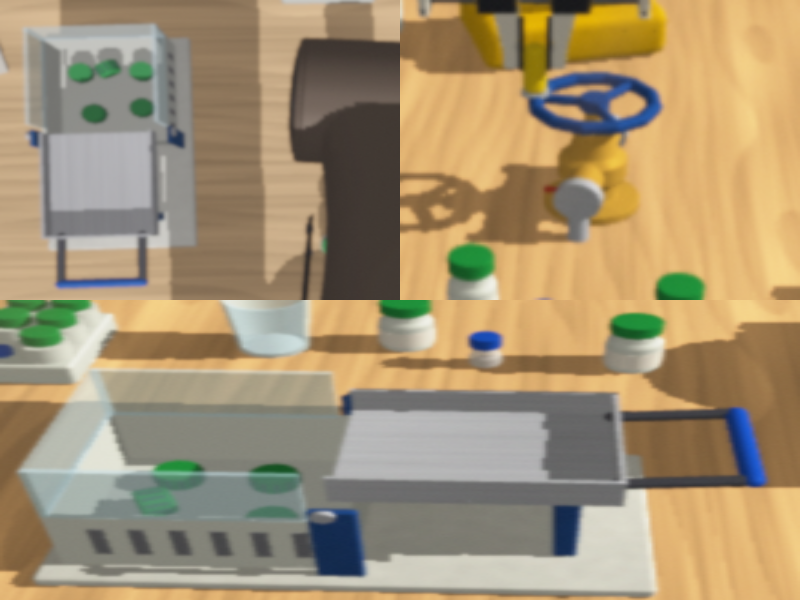

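The final picture shows the tray level and empty, all five caps in the basket, the bystanders upright, and the grip between the fingers over the red mark.

```bash
python3 -c "
from plant import *
print(close_job())"
```

```text
the job is handed in; nothing more can be done
None
```

The job is handed in: all five caps are in the basket, the tray is level, and the valve was closed to its stop then opened two full turns (within about 1° by the arm's readings), with the grip still held; the interface returned no verdict.

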